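# Pack up the cocktail shaker on the bar

## Robot

A 6-joint arm with a two-finger parallel gripper is mounted at the origin on the work surface. World frame = base frame: x ahead of the robot, y to its left, z up, the work surface at z = 0. Lengths are in m, angles in rad, forces in N, time in s.
With the tool pointing down it reaches from about 0.35 to 0.775 m from the base axis. Payload 7.3 kg.
Tool frame: the origin (TCP) lies on the centre line of the jaws, within the pads' length; the fingertips stand tip_reach ahead of it and the grasp point (between the pads) lies 6 mm ahead of it (tip_reach is the distance from the TCP to the fingertips, in m); x points along the fingers, y is the direction in which the jaws open and shut, and the axes are right-handed (so a half turn about x gives the same grasp; the last joint's range is limited). The gripper opens to 92 mm and grips with 3 to 60 N. Pads are 19 mm wide; open, the fingers measure 130 mm over their backs; the gripper's body (75 mm by 190 mm) begins 47 mm behind the grasp point.
Start: joints at [-1.306, 0.342, 1.524, -0, 1.275, -0.146], TCP at [0.21, -0.481, 0.252] pointing down, gripper open.
Joint ranges: [-2.53, 2.53], [-0.77, 2.02], [0.04, 2.7], [-1, 4.14], [0.28, 2.66], [-3.11, 3.11]. Speed limits (rad/s): [2.57, 2.57, 3.14, 3.14, 3.14, 3.14].

## Interface

Orientations are given as [roll, pitch, yaw] about the fixed x, y, z axes, in that order (R = Rz(yaw) Ry(pitch) Rx(roll)).
In Python, from cell import observe, read_camera, get_calibration, hand_in, tip_reach gives the robot as it stands. The module is installed in compiled form; this text tells all that it offers.
- The arm moves only by the shell command python3 -m crank 'ROWS' [FORCE]. ROWS is JSON, a list of rows, each an object of numbers: "fingers": the opening, from -1 (shut) to 1 (fully open); "tx", "ty", "tz": the shift along the tool's x, y, z in units of 40 mm (1.0 is 40 mm); "roll": the turn about the tool's x in units of 10 degrees (1.0 is 10 degrees). In form: [{"fingers": .., "tx": .., "ty": .., "tz": .., "roll": ..}, ...]. A call has exactly 8 rows; each row is the pose to reach, as a shift and turn from the pose commanded when the call began, along the tool's axes at that moment; what a row does not reach only later rows make up. A row lasts 1/8 s, in which the tool goes at most 62.5 mm and 10.7 degrees, less where a joint would pass 70% of its speed; a pose out of reach is approached as far as the arm can. A call with a gripper value outside its range is refused whole. The fingers move at their own pace and stop on an object; FORCE is the grip in N (left out, the last holds). Time passes only in rows, so rows that repeat a pose let the fingers close, or fill a call up. It gives the time, the measured TCP pose, the force and the opening at its end, in the units of the state.
- observe(): the state, without advancing time (a new reading comes with each control period).
- read_camera(name): name is "scene" or "side" or "wrist"; returns (picture, depth): 400x640x3 uint8, red, green, blue; 400x640 float32, m along the optical axis (not along the pixel's ray), 0 where there is no reading.
- get_calibration(name): a dict with "vertical_fov" (degrees; the focal length in pixels is half the picture's height over the tangent of half this angle, whatever the lens; pixels are square), "cx", "cy" (the principal point, pixels), "pose" (4x4, takes a point from camera to world coordinates); the wrist camera has in their place "T_tool_cam" (4x4, takes a point from camera to tool coordinates, whose origin is the TCP and whose axes are the tool frame's). Camera axes: x right, y down, z forward; pixel columns grow to the right and rows downward; lengths in m; the calibration is good to about 2 mm. A picture is of the moment at which its call begins: read the wrist's pose just before it. get_calibration takes no time and is no camera call.
- hand_in(): hands the job in, once; it reports no verdict.
The state is a dict: "time": time; "qpos": joint angles; "qvel": joint speeds; "joint_efforts": joint torques, N m; "tool_pos": TCP position; "tool_rot": TCP orientation; "contact_force": force on the tool from outside, world axes, zero at the start; "torque": the same for the moment, N m; "opening": finger opening in m.
Only numpy, scipy, OpenCV 4.12 (cv2) and the standard library are available. Lean on these libraries where they do the work, as an engineer would, in place of code of your own. Each camera call takes 0.05 s, during which the arm holds its last target. There are 200 camera calls.

## Task

Pack the cocktail shaker away on the ribbed rubber mat: first stand the open tin upright in the middle of the mat, then lower the jigger upright into the tin, then seat the strainer top fully in the tin's mouth, and last put the cap fully down over the strainer's neck. Move one piece at a time, let go of each before taking the next, and leave the tumbler, the bitters bottle, the box of cards and the cue chalk where they stand.

Things in the scene. Friction and masses are not known exactly. Their poses are not given: they have to be found in the camera images.
- tin: Shaker tin: plain steel cup, mouth up, 98 mm tall, 160 g; outer diameter 50 mm at the foot widening evenly to 66 mm at the rim, wall 2.5 mm (mouth 61 mm inside, 45 mm just above the floor), floor 4 mm thick. Origin: centre of its underside, z up. Can be gripped across the outside from above, about 25 mm below the rim (62 mm wide there).
- jigger: Double spirit measure: plain steel hourglass, 116 mm tall, 120 g, standing upright; 36 mm across at the foot, 14 mm at the waist; the top 28 mm is a straight lip 36 mm across. Origin: centre of its underside, z up. On the tin's floor its lip rises 22 mm above the tin's rim: hold only the top 16 mm and the fingers stay clear of the rim.
- strainer: Strainer top: hollow steel dome 66 mm tall, 90 g, on its skirt (10 mm high, 50 mm across below, 55 above; enters the tin). Flange 66 mm across rests on the tin's rim: origin then 88 mm above the tin's. Flat ledge 48 mm across at 44 mm height; above it the neck, 34 to 30 mm across, top pierced with holes: lift it by the neck. Origin: centre of its underside, z up.
- cap: Shaker cap: smooth plain steel, round, 45 mm across, 32 mm tall, closed rounded top, open underneath (39 mm inside, 25 mm deep), 60 g, standing mouth down. Origin: centre of its underside, z up. Goes over the strainer's neck until its rim rests on the ledge (origin 44 mm above the strainer's).
- mat: Black ribbed rubber bar mat, 100 x 100 x 5 mm, fixed to the bar. Origin: centre of its underside on the bar top; its upper face is 5 mm above. Fixed bar equipment (ice bucket, caddy, chip rack, bottles, glasses) stands farther than 0.78 m ahead of the robot or more than 0.58 m to its sides.
- tumbler: Glass tumbler standing mouth up, 72 mm across, 85 mm tall, 260 g; leave it. Origin: centre of its underside.
- bitters: Small amber bottle with a paper label and cap, 44 mm across, 115 mm tall; leave it. Origin: centre of its underside.
- cards: Box of playing cards lying flat, 64 (x) x 90 (y) x 18 mm; leave it. Origin: centre of its underside.
- chalk: Cube of billiard cue chalk, 22 mm; leave it. Origin: centre of its underside.

How it is judged:
By the outcome, as a careful person would: the job done as asked, in the order asked, and still so for the second after the job is handed in, with the robot touching nothing.
It also fails if it takes over 128 s, if anything falls off the work surface, if the arm or the gripper's body presses on something with over 40 N, if the wrist force passes 120 N, or if a joint passes its speed limit or range.

## Working session

There is one attempt and no reset: what is moved stays moved. The work goes in short steps, Python scripts to look and compute and a shell command to move; the robot and the scene stay as the last step left them, time stands still between calls to the robot, and variables do not carry over. Pictures are saved under pics/ and viewed, about 12 in all and at most 16, crops included, and the job is handed in when it is done.

```bash
mkdir -p pics; cat > h.py <<'E'
import numpy as np, cv2
from scipy.spatial.transform import Rotation as R
from cell import observe, read_camera, get_calibration, hand_in, tip_reach
def cam(name):
    s=observe(); p,d=read_camera(name); c=get_calibration(name)
    f=200/np.tan(np.radians(c["vertical_fov"])/2)
    if name=="wrist":
        T=np.eye(4);T[:3,:3]=R.from_euler('xyz',s["tool_rot"]).as_matrix();T[:3,3]=s["tool_pos"];T=T@np.array(c["T_tool_cam"])
    else: T=np.array(c["pose"])
    return p,d,(f,c["cx"],c["cy"],T)
def ray(K,u,v,z):
    f,cx,cy,T=K; d=T[:3,:3]@np.array([(u-cx)/f,(v-cy)/f,1]); o=T[:3,3]
    return o+d*(z-o[2])/d[2]
def cloud(d,K):
    f,cx,cy,T=K; v,u=np.mgrid[:d.shape[0],:d.shape[1]]
    P=np.stack([(u-cx)/f*d,(v-cy)/f*d,d],-1)@T[:3,:3].T+T[:3,3]; P[d==0]=np.nan; return P
def proj(K,P):
    f,cx,cy,T=K; q=T[:3,:3].T@(np.array(P)-T[:3,3]); return q[0]/q[2]*f+cx,q[1]/q[2]*f+cy
def save(n,p): cv2.imwrite(f"pics/{n}.png",cv2.cvtColor(p,cv2.COLOR_RGB2BGR))
E
python3 - <<'E'
from h import *
s=observe();print(s, tip_reach if not callable(tip_reach) else tip_reach())
for n in("scene","side","wrist"):
    p,d,K=cam(n);save(n+"0",p);np.savez(f"{n}0",p=p,d=d);print(n,K[0],K[1],K[2],K[3].round(3).tolist(),(d>0).mean())
print(get_calibration("wrist"))
E
```

```text
{'time': 0.0, 'qpos': array([-1.30601522e+00,  3.42705128e-01,  1.52500300e+00,  1.93853438e-05,
        1.27541840e+00, -1.46022665e-01]), 'qvel': array([ 0.0006279 ,  0.00171368, -0.00083239, -0.00124083,  0.00040031,
       -0.00032454]), 'joint_efforts': array([ 3.32821604e-03, -4.31235659e+01, -2.44217205e+01,  7.20569585e-02,
        5.59404760e-02, -1.03205975e-04]), 'tool_pos': array([ 0.20957389, -0.48095422,  0.25105897]), 'tool_rot': array([-1.72890357,  1.56926234,  1.8234872 ]), 'contact_force': array([0.03278006, 0.42366613, 0.08828966]), 'torque': array([0.04484011, 0.01864673, 0.00094662]), 'opening': 0.09167669751078705} 0.025
scene 414.40998266355143 323.63092108858086 206.78293211882476 [[0.305, 0.593, -0.746, 1.178], [0.952, -0.176, 0.249, -0.234], [0.016, -0.786, -0.618, 0.569], [0.0, 0.0, 0.0, 1.0]] 0.99604296875
side 512.2434239252929 320.4098919311419 203.2290336130437 [[-0.797, -0.403, 0.45, 0.067], [-0.604, 0.514, -0.61, 0.622], [0.014, -0.758, -0.653, 0.729], [0.0, 0.0, 0.0, 1.0]] 0.99619140625
wrist 316.10248629260906 318.2162613383264 196.07913099728654 [[0.4, -0.889, -0.224, 0.269], [-0.917, -0.388, -0.096, -0.455], [-0.001, 0.244, -0.97, 0.384], [0.0, 0.0, 0.0, 1.0]] 0.96397265625
{'vertical_fov': 64.64358084962322, 'cx': 318.2162613383264, 'cy': 196.07913099728654, 'T_tool_cam': array([[ 1.04685321e-04, -2.44166725e-01,  9.69733262e-01,
        -1.32754924e-01],
       [ 9.99999965e-01,  2.62468508e-04, -4.18664006e-05,
        -2.63325718e-06],
       [-2.44302060e-04,  9.69733232e-01,  2.44166744e-01,
        -6.52194052e-02],
       [ 0.00000000e+00,  0.00000000e+00,  0.00000000e+00,
         1.00000000e+00]])}
```

View pics/scene0.png

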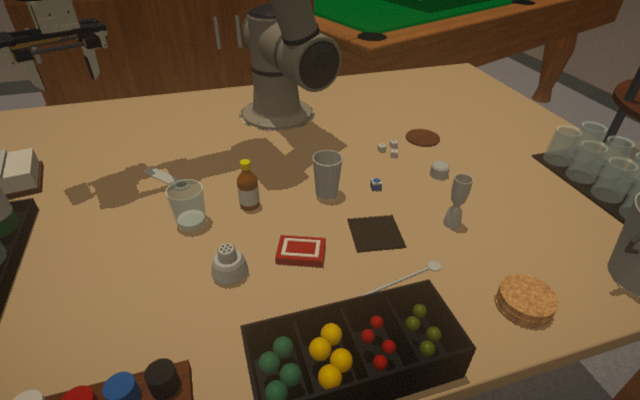

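View pics/side0.png

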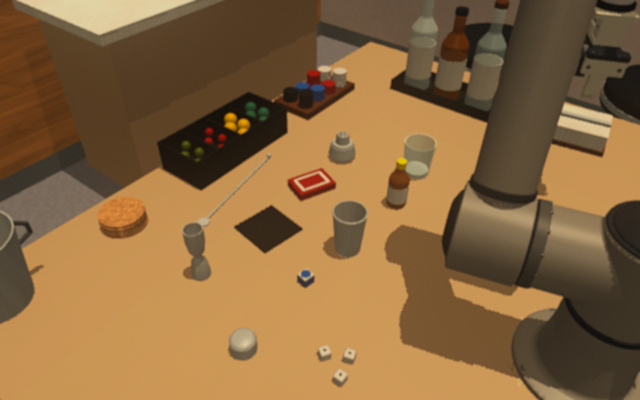

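The scene view shows the mat at about (376,233), tin (327,175), jigger (457,203), strainer (229,265), cap (440,170), chalk (376,184), cards (302,250), bitters (248,190) and tumbler (187,205). The side view shows the same pieces: tin (349,228), jigger (197,252), strainer (343,148), cap (243,343), mat (268,228).

```bash
cat > m.py <<'E'
from h import *
from scipy.optimize import least_squares
def circ(P,r):
    g=P.mean(0)
    return least_squares(lambda c:np.hypot(*(P-c).T)-r,g,loss='soft_l1',f_scale=.002)
boxes={"scene":dict(tin=(305,145,350,205),jig=(438,170,478,232),str=(205,238,252,288),cap=(425,156,455,183),chalk=(366,174,386,194),bit=(234,157,262,212),tum=(165,178,208,235)),
"side":dict(tin=(325,195,375,262),jig=(178,218,215,285),str=(322,125,362,168),cap=(224,322,262,362),chalk=(294,264,318,290),bit=(384,155,414,212),tum=(398,132,440,182))}
bands=dict(tin=[(.09,.1,.033),(.06,.08,.0305)],jig=[(.092,.113,.018),(.003,.006,.018)],str=[(.047,.062,.016),(.010,.013,.033)],cap=[(.003,.018,.0225)],chalk=[(.018,.026,.008)],bit=[(.02,.06,.022)],tum=[(.02,.08,.036)])
for n in("scene","side"):
    z=np.load(n+"0.npz");c=get_calibration(n);K=(200/np.tan(np.radians(c["vertical_fov"])/2),c["cx"],c["cy"],np.array(c["pose"]))
    P=cloud(z["d"],K)
    for o,(a,b,e,f) in boxes[n].items():
        Q=P[b:f,a:e].reshape(-1,3)
        print(n,o,"zmax %.4f"%np.nanpercentile(Q[:,2],99.5),end=" ")
        for lo,hi,r in bands[o]:
            q=Q[(Q[:,2]>lo)&(Q[:,2]<hi),:2]
            if len(q)>5:
                s=circ(q,r);print(len(q),s.x.round(4),"rms %.4f"%np.sqrt((s.fun**2).mean()),end=" ")
        print()
    m=(z["p"].max(2)<60).astype(np.uint8)
    a,b,e,f={"scene":(340,208,412,258),"side":(228,200,308,256)}[n]
    mm=np.zeros_like(m);mm[b:f,a:e]=m[b:f,a:e]
    cn=max(cv2.findContours(mm,0,1)[0],key=cv2.contourArea)
    W=np.array([ray(K,u,v,.005)[:2] for u,v in cn[:,0]],np.float32)
    print("mat",cv2.minAreaRect(W)); 
    T=P[250:330,(80 if n=="scene" else 150):(190 if n=="scene" else 200)][...,2]; print("table z",np.nanmedian(T))
    # edges of red cards
    hsv=cv2.cvtColor(z["p"],cv2.COLOR_RGB2HSV);a,b,e,f={"scene":(270,230,330,270),"side":(284,164,340,202)}[n]
    Q=P[b:f,a:e].reshape(-1,3);q=Q[Q[:,2]>.013];print("cards",np.nanmean(q,0).round(3))
E
python3 m.py
```

```text
scene tin zmax 0.0983 221 [0.4452 0.016 ] rms 0.0022 319 [0.4449 0.0163] rms 0.0016 
scene jig zmax 0.1162 265 [0.6223 0.2386] rms 0.0014 25 [0.6178 0.2393] rms 0.0820 
scene str zmax 0.0671 133 [ 0.6321 -0.2297] rms 0.0009 31 [ 0.632  -0.2296] rms 0.0006 
scene cap zmax 0.1111 93 [0.4474 0.3084] rms 0.0013 
scene chalk zmax 0.0237 60 [0.4576 0.1335] rms 0.0034 
scene bit zmax 0.1153 319 [ 0.4386 -0.1605] rms 0.0011 
scene tum zmax 0.0857 1192 [ 0.4589 -0.2872] rms 0.0039 
mat ((0.6275970339775085, 0.0653609186410904), (0.09514033794403076, 0.06166008859872818), 83.12311553955078)
table z -0.00012448182571245248
cards [ 0.622 -0.093  0.018]
side tin zmax 0.0986 283 [0.4447 0.0182] rms 0.0021 442 [0.4449 0.0179] rms 0.0016 
side jig zmax 0.1158 337 [0.6224 0.24  ] rms 0.0014 60 [0.7077 0.1552] rms 0.0691 
side str zmax 0.0670 83 [ 0.634  -0.2293] rms 0.0019 25 [ 0.634  -0.2296] rms 0.0013 
side cap zmax 0.0335 134 [0.4492 0.3086] rms 0.0008 
side chalk zmax 0.0235 128 [0.456  0.1366] rms 0.0034 
side bit zmax 0.1154 426 [ 0.4403 -0.1621] rms 0.0391 
side tum zmax 0.1152 925 [ 0.4632 -0.2864] rms 0.0223 
mat ((0.6045371294021606, 0.073375403881073), (0.09499851614236832, 0.09595047682523727), 80.93034362792969)
table z -0.0006436439115236059
cards [ 0.618 -0.088  0.017]
```

View pics/wrist0.png

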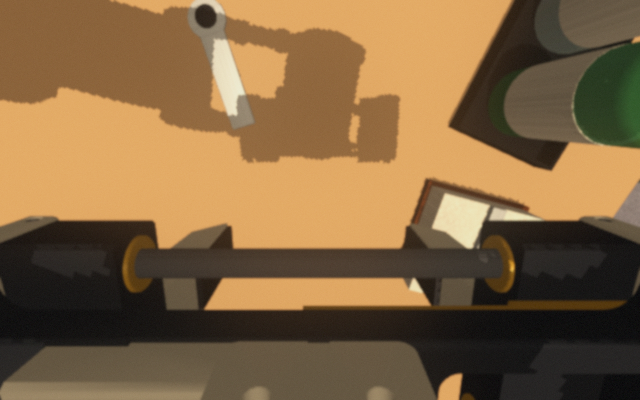

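```bash
cat > go.py <<'E'
import sys
from h import *
# usage: go.py x y z [yangle_deg=-90] -> move units from the measured pose
x,y,z=map(float,sys.argv[1:4]);a=np.radians(float(sys.argv[4]) if len(sys.argv)>4 else -90)
s=observe();M=R.from_euler('xyz',s["tool_rot"]).as_matrix();d=M.T@(np.array([x,y,z])-s["tool_pos"])/.04
Y=np.array([np.cos(a),np.sin(a),0])
print("t %.1f pos"%s["time"],s["tool_pos"].round(4),"t units",d.round(3),"roll %.3f"%(np.degrees(np.arctan2(M[:,2]@Y,M[:,1]@Y))/10),"open %.4f"%s["opening"],"F",s["contact_force"].round(1),"tilt",M[:,0].round(4),"j6 %.2f"%s["qpos"][5])
E
python3 go.py .445 .017 .25
python3 - <<'E'
from h import *
for n in("scene","side"):
    z=np.load(n+"0.npz");c=get_calibration(n);K=(200/np.tan(np.radians(c["vertical_fov"])/2),c["cx"],c["cy"],np.array(c["pose"]))
    g=cv2.cvtColor(z["p"],cv2.COLOR_RGB2GRAY);a,b,e,f={"scene":(340,208,412,258),"side":(228,200,308,256)}[n]
    m=np.zeros_like(g);m[b:f,a:e]=(g[b:f,a:e]<95)
    cn=max(cv2.findContours(m,0,1)[0],key=cv2.contourArea)
    W=np.array([ray(K,u,v,.005)[:2] for u,v in cn[:,0]],np.float32);print(cv2.minAreaRect(W),cv2.boundingRect(cn))
E
```

```text
t 0.1 pos [ 0.2096 -0.4811  0.2512] t units [  0.042  -9.065 -10.368] roll 2.354 open 0.0917 F [-0.1 -0.4  0.7] tilt [-3.0e-04  1.1e-03 -1.0e+00] j6 -0.15
((0.6083883047103882, 0.06857123225927353), (0.10050246864557266, 0.1042407751083374), 80.63806915283203) (347, 215, 59, 38)
((0.6044231057167053, 0.07362454384565353), (0.10038631409406662, 0.10170754045248032), 80.97348022460938) (235, 206, 67, 47)
```

```bash
python3 -m crank '[{"fingers":1,"tx":0,"ty":-4,"tz":-4.6,"roll":0.8},{"fingers":1,"tx":0,"ty":-9.07,"tz":-10.37,"roll":1.6},{"fingers":1,"tx":0,"ty":-9.07,"tz":-10.37,"roll":2.35},{"fingers":1,"tx":0,"ty":-9.07,"tz":-10.37,"roll":2.35},{"fingers":1,"tx":0,"ty":-9.07,"tz":-10.37,"roll":2.35},{"fingers":1,"tx":0,"ty":-9.07,"tz":-10.37,"roll":2.35},{"fingers":1,"tx":0,"ty":-9.07,"tz":-10.37,"roll":2.35},{"fingers":1,"tx":0,"ty":-9.07,"tz":-10.37,"roll":2.35}]' 25; python3 go.py .445 .017 .2
```

```text
time: 1.15
tool_pos: [0.4238, -0.0273, 0.2518]
tool_rot: [2.49, 1.57, -0.651]
contact_force: [1.0, -0.8, -0.3]
opening: 0.0915
t 1.1 pos [ 0.4238 -0.0273  0.2518] t units [ 1.295 -1.107 -0.53 ] roll 0.003 open 0.0915 F [ 1.  -0.8 -0.3] tilt [ 5.e-04 -4.e-04 -1.e+00] j6 1.33
```

```bash
python3 -m crank '[{"fingers":1,"tx":0.6,"ty":-1.1,"tz":-0.53,"roll":0},{"fingers":1,"tx":1.2,"ty":-1.1,"tz":-0.53,"roll":0},{"fingers":1,"tx":1.2,"ty":-1.1,"tz":-0.53,"roll":0},{"fingers":1,"tx":1.2,"ty":-1.1,"tz":-0.53,"roll":0},{"fingers":1,"tx":1.2,"ty":-1.1,"tz":-0.53,"roll":0},{"fingers":1,"tx":1.2,"ty":-1.1,"tz":-0.53,"roll":0},{"fingers":1,"tx":1.2,"ty":-1.1,"tz":-0.53,"roll":0},{"fingers":1,"tx":1.2,"ty":-1.1,"tz":-0.53,"roll":0}]'; python3 - <<'E'
from h import *
p,d,K=cam("wrist");save("w1",p);P=cloud(d,K);np.savez("w1",p=p,d=d,P=P)
for z0,z1 in((.092,.104),(.0,.012)):
    m=(P[...,2]>z0)&(P[...,2]<z1)&(np.hypot(P[...,0]-.445,P[...,1]-.017)<.06);print(m.sum(),P[m].mean(0).round(4))
print(proj(K,[.445,.017,.098]),proj(K,[.605,.072,.005]))
E
python3 go.py .445 .017 .079
```

```text
time: 2.15
tool_pos: [0.4445, 0.0146, 0.2038]
tool_rot: [2.695, 1.571, -0.446]
contact_force: [-1.1, 1.2, 0.5]
opening: 0.0918
1252 [0.442  0.0171 0.0968]
3378 [0.4574 0.0171 0.0021]
(np.float64(315.13593588079885), np.float64(201.81765509377652)) (np.float64(257.5101161553859), np.float64(12.339499850643307))
t 2.2 pos [0.4445 0.0147 0.2038] t units [ 3.12  -0.058 -0.013] roll 0.003 open 0.0918 F [-0.2  0.2  0.4] tilt [ 1.e-04 -1.e-04 -1.e+00] j6 1.43
```

View pics/w1.png

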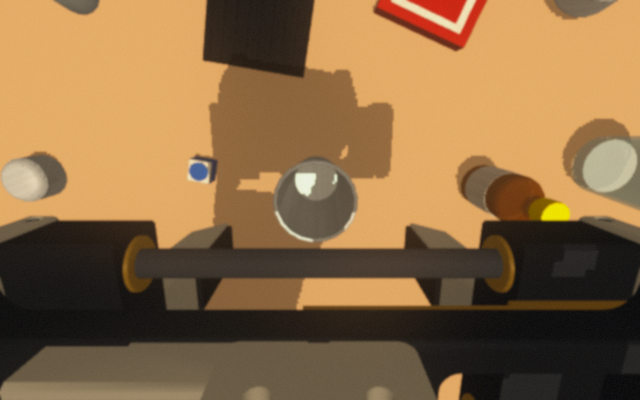

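The wrist view shows the tin's mouth centred between the jaws at (315,200), agreeing with the estimate. The mat's lower edge is at (258,60), the chalk at (200,170) and the bottle at (510,190). I can descend.

```bash
python3 -m crank '[{"fingers":1,"tx":0.5,"ty":-0.06,"tz":-0.01,"roll":0},{"fingers":1,"tx":1.2,"ty":-0.06,"tz":-0.01,"roll":0},{"fingers":1,"tx":1.9,"ty":-0.06,"tz":-0.01,"roll":0},{"fingers":1,"tx":2.5,"ty":-0.06,"tz":-0.01,"roll":0},{"fingers":1,"tx":2.9,"ty":-0.06,"tz":-0.01,"roll":0},{"fingers":1,"tx":3.1,"ty":-0.06,"tz":-0.01,"roll":0},{"fingers":1,"tx":3.1,"ty":-0.06,"tz":-0.01,"roll":0},{"fingers":1,"tx":3.1,"ty":-0.06,"tz":-0.01,"roll":0}]'
python3 -m crank '[{"fingers":0.2,"tx":0,"ty":0,"tz":0,"roll":0},{"fingers":0,"tx":0,"ty":0,"tz":0,"roll":0},{"fingers":-0.3,"tx":0,"ty":0,"tz":0,"roll":0},{"fingers":-1,"tx":0,"ty":0,"tz":0,"roll":0},{"fingers":-1,"tx":0,"ty":0,"tz":0,"roll":0},{"fingers":-1,"tx":0,"ty":0,"tz":0,"roll":0},{"fingers":-1,"tx":0,"ty":0,"tz":0,"roll":0},{"fingers":-1,"tx":0,"ty":0,"tz":0,"roll":0}]' 25; python3 go.py .445 .017 .079
```

```text
time: 3.2
tool_pos: [0.4453, 0.0171, 0.0803]
tool_rot: [2.932, 1.57, -0.209]
contact_force: [0.4, 0.3, 0.9]
opening: 0.0912
time: 4.2
tool_pos: [0.445, 0.0172, 0.0799]
tool_rot: [2.845, 1.57, -0.296]
contact_force: [-1.0, 1.0, 4.8]
opening: 0.0652
t 4.2 pos [0.445  0.0172 0.0799] t units [ 0.021  0.004 -0.   ] roll 0.004 open 0.0652 F [-1.   1.   4.8] tilt [ 4.e-04 -1.e-04 -1.e+00] j6 1.44
```

```bash
python3 -m crank '[{"fingers":-1,"tx":-0.1,"ty":0,"tz":0,"roll":0},{"fingers":-1,"tx":-0.3,"ty":0,"tz":0,"roll":0},{"fingers":-1,"tx":-0.6,"ty":0,"tz":0,"roll":0},{"fingers":-1,"tx":-0.9,"ty":0,"tz":0,"roll":0},{"fingers":-1,"tx":-1,"ty":0,"tz":0,"roll":0},{"fingers":-1,"tx":-1,"ty":0,"tz":0,"roll":0},{"fingers":-1,"tx":-1,"ty":0,"tz":0,"roll":0},{"fingers":-1,"tx":-1,"ty":0,"tz":0,"roll":0}]'; python3 - <<'E'
from h import *
for n in("side","wrist"):
    p,d,K=cam(n);save(n+"2",p)
    P=cloud(d,K)
    m=(P[...,2]>.128)&(P[...,2]<.150)&(np.hypot(P[...,0]-.445,P[...,1]-.017)<.034)
    q=P[m];print(n,m.sum(),q.mean(0).round(4),np.percentile(q[:,2],[5,50,95,99]).round(4))
    if n=="side":cv2.imwrite("pics/s2c.png",cv2.resize(cv2.cvtColor(p,4)[120:320,200:450],None,fx=2,fy=2))
E
python3 go.py .606 .0715 .120
```

```text
time: 5.2
tool_pos: [0.4446, 0.0172, 0.1194]
tool_rot: [-0.018, 1.57, 3.124]
contact_force: [0.1, 0.5, -1.9]
opening: 0.065
side 150 [0.4279 0.0109 0.1344] [0.1286 0.1348 0.1397 0.1484]
wrist 2704 [0.4573 0.0172 0.136 ] [0.1294 0.1368 0.14   0.1409]
t 5.3 pos [0.4447 0.0172 0.1194] t units [-0.017 -1.356 -4.034] roll 0.004 open 0.0654 F [ 0.  -0.4 -1.7] tilt [-7.e-04 -0.e+00 -1.e+00] j6 1.44
```

View pics/s2c.png

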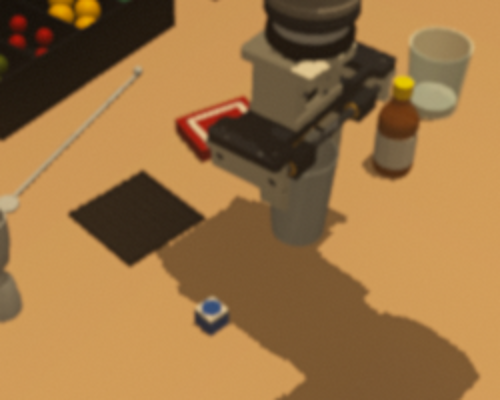

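The crop shows the tin lifted upright between the fingers, with the mat at (137,218) and clear of it. I'll check the mat centre against the near-edge corners in the wrist view.

```bash
python3 - <<'E'
from h import *
z=np.load("w1.npz");p=z["p"];P=z["P"]
g=cv2.cvtColor(p,cv2.COLOR_RGB2GRAY);m=np.zeros_like(g);m[:90,190:325]=g[:90,190:325]<75
ys,xs=np.nonzero(m);Q=P[ys,xs,:2]
# K from stored cloud is fine: use points near z=.005
def edge(a):  # extent along direction a
    v=Q@a;return np.percentile(v,[0.3,99.7])
import math
for dg in(-10,-9,-8):
    t=math.radians(dg);ex=np.array([math.cos(t),math.sin(t)]);ey=np.array([-math.sin(t),math.cos(t)])
    nx=edge(ex)[0]; ly=edge(ey); c=ex*(nx+.05)+ey*ly.mean();print(dg,nx,ly,ly[1]-ly[0],c.round(4))
E
```

```text
-10 nan [nan nan] nan [nan nan]
-9 nan [nan nan] nan [nan nan]
-8 nan [nan nan] nan [nan nan]
```

```bash
python3 -m crank '[{"fingers":-1,"tx":0,"ty":-0.3,"tz":-0.8,"roll":0},{"fingers":-1,"tx":0,"ty":-0.6,"tz":-1.8,"roll":0},{"fingers":-1,"tx":0,"ty":-0.95,"tz":-2.8,"roll":0},{"fingers":-1,"tx":0,"ty":-1.25,"tz":-3.6,"roll":0},{"fingers":-1,"tx":0,"ty":-1.35,"tz":-4.03,"roll":0},{"fingers":-1,"tx":0,"ty":-1.35,"tz":-4.03,"roll":0},{"fingers":-1,"tx":0,"ty":-1.35,"tz":-4.03,"roll":0},{"fingers":-1,"tx":0,"ty":-1.35,"tz":-4.03,"roll":0}]'; python3 go.py .606 .0715 .086
```

```text
time: 6.3
tool_pos: [0.6052, 0.071, 0.1197]
tool_rot: [0.21, 1.57, -2.932]
contact_force: [-0.2, 0.0, -1.8]
opening: 0.0653
t 6.3 pos [0.6052 0.071  0.1197] t units [ 0.844 -0.012 -0.019] roll 0.002 open 0.0653 F [-0.2  0.  -1.8] tilt [-6.e-04 -1.e-04 -1.e+00] j6 1.56
```

```bash
python3 - <<'E'
from h import *
z=np.load("w1.npz");p=z["p"];P=z["P"]
g=cv2.cvtColor(p,cv2.COLOR_RGB2GRAY);m=np.zeros_like(g);m[:90,190:325]=g[:90,190:325]<75
ys,xs=np.nonzero(m&~np.isnan(P[...,0]));Q=P[ys,xs,:2]
for dg in(-11,-10,-9,-8):
    t=np.radians(dg);ex=np.array([np.cos(t),np.sin(t)]);ey=np.array([-np.sin(t),np.cos(t)])
    nx=np.percentile(Q@ex,.3);ly=np.percentile(Q@ey,[.3,99.7]);print(dg,ly[1]-ly[0],(ex*(nx+.05)+ey*ly.mean()).round(4))
E
```

```text
-11 0.09777715086570099 [0.6045 0.0701]
-10 0.09754496784303265 [0.6049 0.0705]
-9 0.0975574014703056 [0.6048 0.0709]
-8 0.09773489662829113 [0.6044 0.0713]
```

```bash
python3 -m crank '[{"fingers":-1,"tx":0.25,"ty":0,"tz":0,"roll":0},{"fingers":-1,"tx":0.5,"ty":0,"tz":0,"roll":0},{"fingers":-1,"tx":0.7,"ty":0,"tz":0,"roll":0},{"fingers":-1,"tx":0.8,"ty":0,"tz":0,"roll":0},{"fingers":-1,"tx":0.86,"ty":0,"tz":0,"roll":0},{"fingers":-1,"tx":0.86,"ty":0,"tz":0,"roll":0},{"fingers":-1,"tx":0.86,"ty":0,"tz":0,"roll":0},{"fingers":-1,"tx":0.86,"ty":0,"tz":0,"roll":0}]'; python3 go.py .605 .071 .085
```

```text
time: 7.3
tool_pos: [0.6061, 0.0712, 0.0855]
tool_rot: [2.85, 1.57, -0.291]
contact_force: [0.5, 0.3, -1.9]
opening: 0.0654
t 7.3 pos [0.6061 0.0712 0.0855] t units [0.012 0.006 0.028] roll 0.004 open 0.0654 F [ 0.5  0.3 -1.9] tilt [ 4.e-04 -1.e-04 -1.e+00] j6 1.56
```

```bash
python3 -m crank '[{"fingers":-1,"tx":0.02,"ty":0,"tz":0.02,"roll":0},{"fingers":-1,"tx":0.03,"ty":0,"tz":0.02,"roll":0},{"fingers":-1,"tx":0.03,"ty":0,"tz":0.02,"roll":0},{"fingers":0.5,"tx":0.03,"ty":0,"tz":0.02,"roll":0},{"fingers":0.6,"tx":0.03,"ty":0,"tz":0.02,"roll":0},{"fingers":0.9,"tx":0.03,"ty":0,"tz":0.02,"roll":0},{"fingers":1,"tx":0.03,"ty":0,"tz":0.02,"roll":0},{"fingers":1,"tx":0.03,"ty":0,"tz":0.02,"roll":0}]'
python3 -m crank '[{"fingers":1,"tx":-0.5,"ty":0,"tz":0.02,"roll":0},{"fingers":1,"tx":-1.5,"ty":0,"tz":0.02,"roll":0},{"fingers":1,"tx":-2.5,"ty":0,"tz":0.02,"roll":0},{"fingers":1,"tx":-3.5,"ty":0,"tz":0.02,"roll":0},{"fingers":1,"tx":-3.5,"ty":0,"tz":0.02,"roll":0},{"fingers":1,"tx":-3.5,"ty":0,"tz":0.02,"roll":0},{"fingers":1,"tx":-3.5,"ty":0,"tz":0.02,"roll":0},{"fingers":1,"tx":-3.5,"ty":0,"tz":0.02,"roll":0}]'
python3 - <<'E'
from h import *
from m import circ
for n in("wrist","scene"):
    p,d,K=cam(n);save(n+"3",p);P=cloud(d,K)
    q=P[(P[...,2]>.096)&(P[...,2]<.106)&(np.hypot(P[...,0]-.605,P[...,1]-.071)<.045)]
    s=circ(q[:,:2],.0325);print(n,len(q),s.x.round(4),np.percentile(q[:,2],[50,95]).round(4), "cal mat px",proj(K,[.605,.071,.005]))
E
python3 go.py .6223 .2395 .2
```

```text
time: 8.3
tool_pos: [0.6052, 0.0712, 0.084]
tool_rot: [0.3, 1.571, -2.841]
contact_force: [-0.6, 0.6, 0.1]
opening: 0.0914
time: 9.3
tool_pos: [0.604, 0.0712, 0.223]
tool_rot: [0.048, 1.569, -3.093]
contact_force: [-0.2, -0.6, 1.1]
opening: 0.0915
scene tin zmax 0.0983 221 [0.4452 0.016 ] rms 0.0022 319 [0.4449 0.0163] rms 0.0016 
scene jig zmax 0.1162 265 [0.6223 0.2386] rms 0.0014 25 [0.6178 0.2393] rms 0.0820 
scene str zmax 0.0671 133 [ 0.6321 -0.2297] rms 0.0009 31 [ 0.632  -0.2296] rms 0.0006 
scene cap zmax 0.1111 93 [0.4474 0.3084] rms 0.0013 
scene chalk zmax 0.0237 60 [0.4576 0.1335] rms 0.0034 
scene bit zmax 0.1153 319 [ 0.4386 -0.1605] rms 0.0011 
scene tum zmax 0.0857 1192 [ 0.4589 -0.2872] rms 0.0039 
mat ((0.6275970339775085, 0.0653609186410904), (0.09514033794403076, 0.06166008859872818), 83.12311553955078)
table z -0.00012448182571245248
cards [ 0.622 -0.093  0.018]
side tin zmax 0.0986 283 [0.4447 0.0182] rms 0.0021 442 [0.4449 0.0179] rms 0.0016 
side jig zmax 0.1158 337 [0.6224 0.24  ] rms 0.0014 60 [0.7077 0.1552] rms 0.0691 
side str zmax 0.0670 83 [ 0.634  -0.2293] rms 0.0019 25 [ 0.634  -0.2296] rms 0.0013 
side cap zmax 0.0335 134 [0.4492 0.3086] rms 0.0008 
side chalk zmax 0.0235 128 [0.456  0.1366] rms 0.0034 
side bit zmax 0.1154 426 [ 0.4403 -0.1621] rms 0.0391 
side tum zmax 0.1152 925 [ 0.4632 -0.2864] rms 0.0223 
mat ((0.6045371294021606, 0.073375403881073), (0.09499851614236832, 0.09595047682523727), 80.93034362792969)
table z -0.0006436439115236059
cards [ 0.618 -0.088  0.017]
wrist 1171 [0.6056 0.071 ] [0.1022 0.1037] cal mat px (np.float64(318.42557201220876), np.float64(174.95354038330817))
scene 261 [0.6058 0.0698] [0.1006 0.1034] cal mat px (np.float64(375.6228459895632), np.float64(231.12374238496676))
t 9.4 pos [0.6042 0.0713 0.2234] t units [ 0.584 -4.206 -0.455] roll 0.004 open 0.0919 F [0.  0.3 0.4] tilt [-1.2e-03 -1.0e-04 -1.0e+00] j6 1.56
```

View pics/wrist3.png

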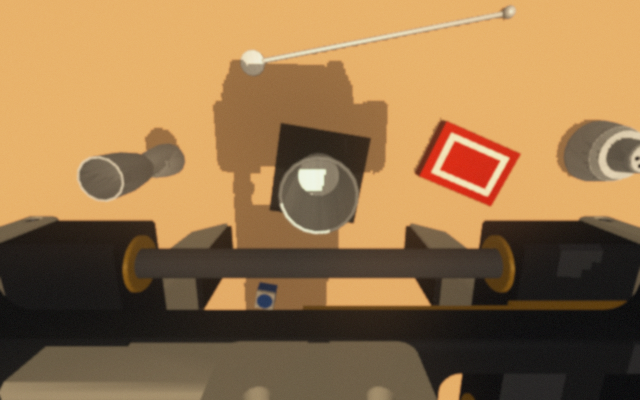

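The tin stands upright on the mat, with its rim at (318,195) and fitted at (0.6056, 0.071). The jigger's lip is at (101,178) and the strainer is at (605,155).

```bash
sed -n '2,5p' m.py >> h.py; python3 -m crank '[{"fingers":1,"tx":0.1,"ty":-1.2,"tz":-0.1,"roll":0},{"fingers":1,"tx":0.3,"ty":-2.5,"tz":-0.3,"roll":0},{"fingers":1,"tx":0.5,"ty":-3.7,"tz":-0.45,"roll":0},{"fingers":1,"tx":0.58,"ty":-4.2,"tz":-0.45,"roll":0},{"fingers":1,"tx":0.58,"ty":-4.2,"tz":-0.45,"roll":0},{"fingers":1,"tx":0.58,"ty":-4.2,"tz":-0.45,"roll":0},{"fingers":1,"tx":0.58,"ty":-4.2,"tz":-0.45,"roll":0},{"fingers":1,"tx":0.58,"ty":-4.2,"tz":-0.45,"roll":0}]'
python3 - <<'E'
from h import *
p,d,K=cam("wrist");save("w4",p);P=cloud(d,K)
q=P[(P[...,2]>.11)&(P[...,2]<.122)&(np.hypot(P[...,0]-.622,P[...,1]-.239)<.03)]
s=circ(q[:,:2],.0175);print(len(q),s.x.round(4),np.percentile(q[:,2],[5,50,95]).round(4),(q[:,:2].max(0)+q[:,:2].min(0))/2)
E
python3 go.py .6223 .2393 .1265
```

```text
time: 10.4
tool_pos: [0.6226, 0.2381, 0.2013]
tool_rot: [2.981, 1.57, -0.162]
contact_force: [0.6, -0.8, -0.1]
opening: 0.0918
500 [0.6224 0.2395] [0.1106 0.1153 0.1166] [0.62183723 0.2396216 ]
t 10.4 pos [0.6226 0.2384 0.2013] t units [ 1.869 -0.023  0.007] roll -0.003 open 0.0920 F [ 0.4  0.6 -0.4] tilt [ 5.e-04 -1.e-04 -1.e+00] j6 1.82
```

```bash
python3 -m crank '[{"fingers":1,"tx":0.4,"ty":-0.02,"tz":0,"roll":0},{"fingers":1,"tx":0.9,"ty":-0.02,"tz":0,"roll":0},{"fingers":1,"tx":1.4,"ty":-0.02,"tz":0,"roll":0},{"fingers":1,"tx":1.7,"ty":-0.02,"tz":0,"roll":0},{"fingers":0.5,"tx":1.87,"ty":-0.02,"tz":0,"roll":0},{"fingers":0.2,"tx":1.87,"ty":-0.02,"tz":0,"roll":0},{"fingers":0,"tx":1.87,"ty":-0.02,"tz":0,"roll":0},{"fingers":-0.1,"tx":1.87,"ty":-0.02,"tz":0,"roll":0}]'
python3 -m crank '[{"fingers":-0.2,"tx":0,"ty":0,"tz":0,"roll":0},{"fingers":-0.3,"tx":0,"ty":0,"tz":0,"roll":0},{"fingers":-1,"tx":0,"ty":0,"tz":0,"roll":0},{"fingers":-1,"tx":0,"ty":0,"tz":0,"roll":0},{"fingers":-1,"tx":0,"ty":0,"tz":0,"roll":0},{"fingers":-1,"tx":0,"ty":0,"tz":0,"roll":0},{"fingers":-1,"tx":0,"ty":0,"tz":0,"roll":0},{"fingers":-1,"tx":0,"ty":0,"tz":0,"roll":0}]' 30; python3 go.py .6223 .2393 .265
```

```text
time: 11.45
tool_pos: [0.6227, 0.2402, 0.1269]
tool_rot: [-2.955, 1.569, 0.188]
contact_force: [0.5, -0.4, -0.9]
opening: 0.0563
time: 12.45
tool_pos: [0.6224, 0.24, 0.1262]
tool_rot: [2.964, 1.57, -0.177]
contact_force: [-0.6, -0.6, 2.9]
opening: 0.0348
t 12.4 pos [0.6224 0.24   0.1262] t units [-3.469e+00  1.900e-02  2.000e-03] roll 0.004 open 0.0348 F [-0.6 -0.6  2.9] tilt [ 3.e-04 -1.e-04 -1.e+00] j6 1.82
```

```bash
python3 -m crank '[{"fingers":-1,"tx":-0.2,"ty":0,"tz":0,"roll":0},{"fingers":-1,"tx":-0.7,"ty":0,"tz":0,"roll":0},{"fingers":-1,"tx":-1.4,"ty":0,"tz":0,"roll":0},{"fingers":-1,"tx":-2.1,"ty":0,"tz":0,"roll":0},{"fingers":-1,"tx":-2.8,"ty":0,"tz":0,"roll":0},{"fingers":-1,"tx":-3.3,"ty":0,"tz":0,"roll":0},{"fingers":-1,"tx":-3.4,"ty":0,"tz":0,"roll":0},{"fingers":-1,"tx":-3.4,"ty":0,"tz":0,"roll":0}]'
python3 go.py .6056 .071 .262
```

```text
time: 13.45
tool_pos: [0.6221, 0.24, 0.2615]
tool_rot: [0.298, 1.57, -2.843]
contact_force: [-0.3, 0.6, -1.6]
opening: 0.0351
t 13.4 pos [0.6221 0.24   0.2615] t units [-0.011  4.226  0.414] roll 0.004 open 0.0351 F [-0.3  0.6 -1.6] tilt [-9.e-04 -3.e-04 -1.e+00] j6 1.82
```

```bash
python3 -m crank '[{"fingers":-1,"tx":0,"ty":0.5,"tz":0.05,"roll":0},{"fingers":-1,"tx":0,"ty":1.3,"tz":0.13,"roll":0},{"fingers":-1,"tx":0,"ty":2.2,"tz":0.2,"roll":0},{"fingers":-1,"tx":0,"ty":3.1,"tz":0.3,"roll":0},{"fingers":-1,"tx":0,"ty":3.8,"tz":0.4,"roll":0},{"fingers":-1,"tx":0,"ty":4.15,"tz":0.41,"roll":0},{"fingers":-1,"tx":0,"ty":4.22,"tz":0.41,"roll":0},{"fingers":-1,"tx":0,"ty":4.22,"tz":0.41,"roll":0}]'
python3 - <<'E'
from h import *
for n in("scene","side"):
    p,d,K=cam(n);P=cloud(d,K)
    if n=="scene":cv2.imwrite("pics/s5.png",cv2.resize(cv2.cvtColor(p,4)[50:270,280:480],None,fx=2.5,fy=2.5))
    for lo,hi,r in((.139,.146,.018),(.22,.235,.018),(.19,.2,.009),(.095,.105,.033)):
        q=P[(P[...,2]>lo)&(P[...,2]<hi)&(np.hypot(P[...,0]-.6056,P[...,1]-.071)<.04)]
        if len(q)>8: s=circ(q[:,:2],r);print(n,lo,len(q),s.x.round(4),q[:,2].min().round(4))
E
python3 go.py .6056 .071 .1355
```

```text
time: 14.45
tool_pos: [0.606, 0.0717, 0.2619]
tool_rot: [-0.724, 1.57, 2.418]
contact_force: [0.7, -0.0, -1.0]
opening: 0.0351
scene 0.139 67 [0.6051 0.0706] 0.1391
scene 0.22 153 [0.6051 0.071 ] 0.2201
scene 0.19 36 [0.6089 0.0693] 0.1901
scene 0.095 270 [0.6059 0.0699] 0.095
side 0.139 57 [0.6072 0.0717] 0.1391
side 0.22 147 [0.6073 0.072 ] 0.2203
side 0.19 31 [0.6043 0.0745] 0.1902
side 0.095 236 [0.6055 0.0718] 0.0951
t 14.6 pos [0.606  0.0722 0.2619] t units [3.161 0.03  0.011] roll 0.010 open 0.0348 F [ 0.4  0.6 -1.9] tilt [-1.e-04  2.e-04 -1.e+00] j6 1.56
```

View pics/s5.png

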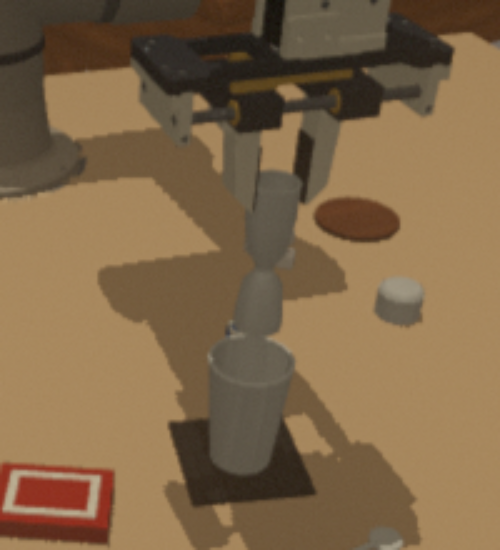

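The crop shows the jigger upright directly above the tin's mouth. The fits put jigger foot, jigger lip and tin rim within about 1 mm of each other, so I'll lower it.

```bash
python3 -m crank '[{"fingers":-1,"tx":0.3,"ty":0.02,"tz":0.01,"roll":0},{"fingers":-1,"tx":0.8,"ty":0.02,"tz":0.01,"roll":0},{"fingers":-1,"tx":1.3,"ty":0.02,"tz":0.01,"roll":0},{"fingers":-1,"tx":1.8,"ty":0.02,"tz":0.01,"roll":0},{"fingers":-1,"tx":2.3,"ty":0.02,"tz":0.01,"roll":0},{"fingers":-1,"tx":2.7,"ty":0.02,"tz":0.01,"roll":0},{"fingers":-1,"tx":3,"ty":0.02,"tz":0.01,"roll":0},{"fingers":-1,"tx":3.08,"ty":0.02,"tz":0.01,"roll":0}]'; python3 go.py .6056 .071 .1352
```

```text
time: 15.55
tool_pos: [0.6053, 0.0706, 0.138]
tool_rot: [0.079, 1.57, -3.062]
contact_force: [0.8, 0.5, -1.3]
opening: 0.0349
t 15.6 pos [0.6053 0.0706 0.138 ] t units [ 0.07  -0.011 -0.007] roll 0.004 open 0.0349 F [ 0.8  0.5 -1.3] tilt [-1.2e-03 -1.0e-04 -1.0e+00] j6 1.56
```

```bash
python3 -m crank '[{"fingers":-1,"tx":0.04,"ty":0,"tz":0,"roll":0},{"fingers":-1,"tx":0.08,"ty":0,"tz":0,"roll":0},{"fingers":-1,"tx":0.08,"ty":0,"tz":0,"roll":0},{"fingers":-1,"tx":0.08,"ty":0,"tz":0,"roll":0},{"fingers":-0.2,"tx":0.08,"ty":0,"tz":0,"roll":0},{"fingers":0.2,"tx":0.08,"ty":0,"tz":0,"roll":0},{"fingers":0.8,"tx":0.08,"ty":0,"tz":0,"roll":0},{"fingers":1,"tx":0.08,"ty":0,"tz":0,"roll":0}]'
python3 -m crank '[{"fingers":1,"tx":0,"ty":0,"tz":0,"roll":0},{"fingers":1,"tx":-0.5,"ty":0,"tz":0,"roll":0},{"fingers":1,"tx":-1.2,"ty":0,"tz":0,"roll":0},{"fingers":1,"tx":-2.2,"ty":0,"tz":0,"roll":0},{"fingers":1,"tx":-2.2,"ty":0,"tz":0,"roll":0},{"fingers":1,"tx":-2.2,"ty":0,"tz":0,"roll":0},{"fingers":1,"tx":-2.2,"ty":0,"tz":0,"roll":0},{"fingers":1,"tx":-2.2,"ty":0,"tz":0,"roll":0}]'
python3 - <<'E'
from h import *
for n in("wrist","scene","side"):
    p,d,K=cam(n);save(n+"6",p);P=cloud(d,K)
    for lo,hi,r in((.114,.13,.018),(.096,.106,.033)):
        D=np.hypot(P[...,0]-.6056,P[...,1]-.071)
        q=P[(P[...,2]>lo)&(P[...,2]<hi)&(D<.045)&((D>.026)|(lo>.11))]
        if len(q)>8: s=circ(q[:,:2],r);print(n,lo,len(q),s.x.round(4),np.percentile(q[:,2],[5,50,97]).round(4))
E
python3 go.py .633 -.2295 .225
```

```text
time: 16.55
tool_pos: [0.6057, 0.0704, 0.1358]
tool_rot: [2.633, 1.571, -0.508]
contact_force: [-0.0, -0.3, -0.2]
opening: 0.062
time: 17.55
tool_pos: [0.6053, 0.0705, 0.2227]
tool_rot: [0.042, 1.569, -3.099]
contact_force: [0.6, 0.1, -0.2]
opening: 0.0918
wrist 0.114 582 [0.6061 0.07  ] [0.1149 0.1237 0.1257]
wrist 0.096 1161 [0.6058 0.071 ] [0.0971 0.1022 0.1038]
scene 0.114 195 [0.6061 0.0691] [0.1147 0.12   0.1259]
scene 0.096 187 [0.6048 0.0705] [0.0963 0.1012 0.1039]
side 0.114 187 [0.6059 0.0706] [0.1143 0.1201 0.1261]
side 0.096 169 [0.606  0.0712] [0.0968 0.1009 0.1044]
t 17.7 pos [0.6055 0.0705 0.2232] t units [-0.044  7.5   -0.682] roll 0.004 open 0.0919 F [-0.3 -1.2  0.3] tilt [-8.e-04 -1.e-04 -1.e+00] j6 1.56
```

View pics/wrist6.png

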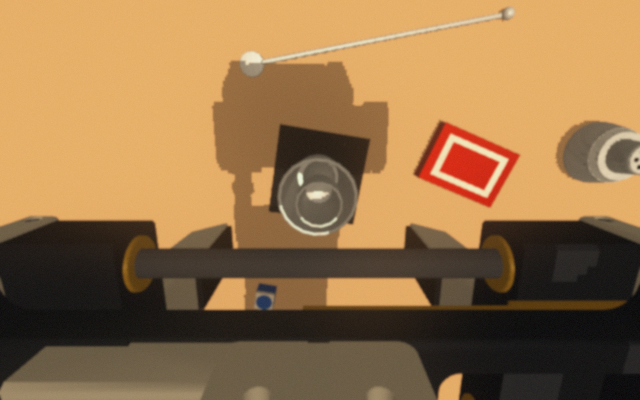

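The wrist view shows the jigger standing in the tin, its lip ring at (318,200), with the lip top at z = 0.126 as expected. Next is the strainer.

```bash
python3 -m crank '[{"fingers":1,"tx":0,"ty":1,"tz":-0.1,"roll":0},{"fingers":1,"tx":0,"ty":2.4,"tz":-0.2,"roll":0},{"fingers":1,"tx":0,"ty":3.9,"tz":-0.35,"roll":0},{"fingers":1,"tx":0,"ty":5.4,"tz":-0.5,"roll":0},{"fingers":1,"tx":0.4,"ty":6.8,"tz":-0.68,"roll":0},{"fingers":1,"tx":0.9,"ty":7.5,"tz":-0.68,"roll":0},{"fingers":1,"tx":1.4,"ty":7.5,"tz":-0.68,"roll":0},{"fingers":1,"tx":1.4,"ty":7.5,"tz":-0.68,"roll":0}]'
python3 - <<'E'
from h import *
p,d,K=cam("wrist");save("w7",p);P=cloud(d,K)
D=np.hypot(P[...,0]-.633,P[...,1]+.2295)
for lo,hi in((.06,.072),(.04,.048),(.009,.013)):
    q=P[(P[...,2]>lo)&(P[...,2]<hi)&(D<.045)];print(len(q),((q.max(0)+q.min(0))/2).round(4),(q.max(0)-q.min(0)).round(4))
q=P[(P[...,2]>.06)&(D<.03)];print(np.percentile(q[:,2],[5,50,95]))
E
python3 go.py .633 -.2295 .072
```

```text
time: 18.7
tool_pos: [0.632, -0.2295, 0.1656]
tool_rot: [-0.465, 1.566, 2.677]
contact_force: [-0.3, -0.0, 0.8]
opening: 0.0917
1194 [ 0.6325 -0.2291  0.0641] [0.0298 0.0295 0.0082]
1419 [ 0.6322 -0.2291  0.044 ] [0.0507 0.0507 0.008 ]
17 [ 0.6555 -0.2239  0.0112] [0.0184 0.0485 0.0036]
[0.06616506 0.24678575 0.25588819]
t 18.8 pos [ 0.6328 -0.2294  0.1672] t units [ 2.381  0.005 -0.009] roll 0.003 open 0.0915 F [ 0.2 -0.6  0.2] tilt [-1.4e-03  7.0e-04 -1.0e+00] j6 1.11
```

```bash
python3 -m crank '[{"fingers":1,"tx":0.5,"ty":0,"tz":0,"roll":0},{"fingers":1,"tx":1.1,"ty":0,"tz":0,"roll":0},{"fingers":1,"tx":1.7,"ty":0,"tz":0,"roll":0},{"fingers":1,"tx":2.1,"ty":0,"tz":0,"roll":0},{"fingers":0.5,"tx":2.3,"ty":0,"tz":0,"roll":0},{"fingers":0.2,"tx":2.36,"ty":0,"tz":0,"roll":0},{"fingers":0,"tx":2.36,"ty":0,"tz":0,"roll":0},{"fingers":-0.15,"tx":2.36,"ty":0,"tz":0,"roll":0}]'
python3 -m crank '[{"fingers":-0.2,"tx":0,"ty":0,"tz":0,"roll":0},{"fingers":-0.3,"tx":0,"ty":0,"tz":0,"roll":0},{"fingers":-1,"tx":0,"ty":0,"tz":0,"roll":0},{"fingers":-1,"tx":0,"ty":0,"tz":0,"roll":0},{"fingers":-1,"tx":0,"ty":0,"tz":0,"roll":0},{"fingers":-1,"tx":0,"ty":0,"tz":0,"roll":0},{"fingers":-1,"tx":0,"ty":0,"tz":0,"roll":0},{"fingers":-1,"tx":0,"ty":0,"tz":0,"roll":0}]' 30; python3 go.py .633 -.2295 .22
```

```text
time: 19.75
tool_pos: [0.6334, -0.2297, 0.0741]
tool_rot: [2.641, 1.569, -0.5]
contact_force: [0.5, 0.8, 0.2]
opening: 0.0566
time: 20.75
tool_pos: [0.6331, -0.2295, 0.0734]
tool_rot: [2.446, 1.571, -0.695]
contact_force: [0.0, 0.4, 1.5]
opening: 0.0312
t 20.8 pos [ 0.6331 -0.2295  0.0734] t units [-3.665e+00 -0.000e+00  1.000e-03] roll 0.004 open 0.0312 F [0.  0.4 1.5] tilt [ 1.e-04 -1.e-04 -1.e+00] j6 1.11
```

```bash
python3 -m crank '[{"fingers":-1,"tx":-0.1,"ty":0,"tz":0,"roll":0},{"fingers":-1,"tx":-0.4,"ty":0,"tz":0,"roll":0},{"fingers":-1,"tx":-1.1,"ty":0,"tz":0,"roll":0},{"fingers":-1,"tx":-2,"ty":0,"tz":0,"roll":0},{"fingers":-1,"tx":-2.9,"ty":0,"tz":0,"roll":0},{"fingers":-1,"tx":-3.6,"ty":0,"tz":0,"roll":0},{"fingers":-1,"tx":-3.9,"ty":0,"tz":0,"roll":0},{"fingers":-1,"tx":-3.9,"ty":0,"tz":0,"roll":0}]'
python3 go.py .606 .0705 .229
```

```text
time: 21.75
tool_pos: [0.6332, -0.2296, 0.23]
tool_rot: [2.594, 1.569, -0.547]
contact_force: [-0.5, 0.2, -1.7]
opening: 0.0311
t 21.8 pos [ 0.6332 -0.2296  0.23  ] t units [ 0.018 -7.504  0.674] roll 0.003 open 0.0311 F [-0.5  0.2 -1.7] tilt [ 1.2e-03 -7.0e-04 -1.0e+00] j6 1.11
```

```bash
python3 -m crank '[{"fingers":-1,"tx":0,"ty":-0.5,"tz":0.05,"roll":0},{"fingers":-1,"tx":0,"ty":-1.6,"tz":0.15,"roll":0},{"fingers":-1,"tx":0,"ty":-2.9,"tz":0.27,"roll":0},{"fingers":-1,"tx":0,"ty":-4.2,"tz":0.4,"roll":0},{"fingers":-1,"tx":0,"ty":-5.5,"tz":0.5,"roll":0},{"fingers":-1,"tx":0,"ty":-6.6,"tz":0.6,"roll":0},{"fingers":-1,"tx":0,"ty":-7.3,"tz":0.67,"roll":0},{"fingers":-1,"tx":0,"ty":-7.5,"tz":0.67,"roll":0}]'
python3 -m crank '[{"fingers":-1,"tx":0,"ty":0,"tz":0,"roll":0},{"fingers":-1,"tx":0,"ty":0,"tz":0,"roll":0},{"fingers":-1,"tx":0,"ty":0,"tz":0,"roll":0},{"fingers":-1,"tx":0,"ty":0,"tz":0,"roll":0},{"fingers":-1,"tx":0,"ty":0,"tz":0,"roll":0},{"fingers":-1,"tx":0,"ty":0,"tz":0,"roll":0},{"fingers":-1,"tx":0,"ty":0,"tz":0,"roll":0},{"fingers":-1,"tx":0,"ty":0,"tz":0,"roll":0}]'
python3 - <<'E'
from h import *
for n in("scene","side"):
    p,d,K=cam(n);P=cloud(d,K)
    if n=="scene":cv2.imwrite("pics/s8.png",cv2.resize(cv2.cvtColor(p,4)[50:270,280:480],None,fx=2.5,fy=2.5))
    D=np.hypot(P[...,0]-.606,P[...,1]-.071)
    for lo,hi,r in((.166,.17,.033),(.19,.2,.024),(.157,.163,.0255),(.112,.122,.018),(.095,.104,.033)):
        q=P[(P[...,2]>lo)&(P[...,2]<hi)&(D<.042)]
        if len(q)>8: s=circ(q[:,:2],r);print(n,lo,len(q),s.x.round(4),"rms %.4f"%np.sqrt((s.fun**2).mean()))
    print(np.nanmin(P[...,2][(D<.04)&(P[...,2]>.135)]))
E
python3 go.py .606 .0705 .17
```

```text
time: 22.75
tool_pos: [0.6046, 0.0733, 0.2281]
tool_rot: [-0.126, 1.568, 3.019]
contact_force: [0.4, -0.1, -0.9]
opening: 0.0308
time: 23.75
tool_pos: [0.606, 0.0705, 0.2293]
tool_rot: [1.267, 1.571, -1.874]
contact_force: [-0.3, -0.0, -1.0]
opening: 0.031
scene 0.166 69 [0.6047 0.0703] rms 0.0008
scene 0.19 266 [0.6066 0.0691] rms 0.0033
scene 0.157 38 [0.6052 0.0702] rms 0.0007
scene 0.112 154 [0.6059 0.0688] rms 0.0016
scene 0.095 272 [0.6034 0.0711] rms 0.0073
0.15531936566832477
side 0.166 69 [0.607  0.0703] rms 0.0012
side 0.19 255 [0.6054 0.0723] rms 0.0033
side 0.157 23 [0.6061 0.0707] rms 0.0011
side 0.112 144 [0.6062 0.0707] rms 0.0014
side 0.095 272 [0.6072 0.0702] rms 0.0087
0.1550429975475921
t 23.9 pos [0.606  0.0705 0.2293] t units [1.483e+00 0.000e+00 1.000e-03] roll 0.004 open 0.0312 F [-0.9 -0.  -1.4] tilt [ 1.e-04 -1.e-04 -1.e+00] j6 1.56
```

View pics/s8.png

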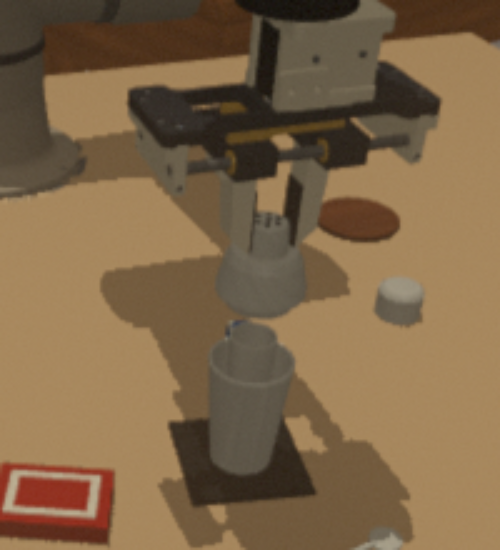

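The crop shows the strainer level over the tin and jigger, centred within about 1 mm. I'll lower it gently.

```bash
python3 -m crank '[{"fingers":-1,"tx":0.2,"ty":0,"tz":0,"roll":0},{"fingers":-1,"tx":0.45,"ty":0,"tz":0.01,"roll":0},{"fingers":-1,"tx":0.7,"ty":-0.01,"tz":0.01,"roll":0},{"fingers":-1,"tx":0.95,"ty":-0.01,"tz":0.01,"roll":0},{"fingers":-1,"tx":1.15,"ty":-0.01,"tz":0.01,"roll":0},{"fingers":-1,"tx":1.3,"ty":-0.01,"tz":0.01,"roll":0},{"fingers":-1,"tx":1.4,"ty":-0.01,"tz":0.01,"roll":0},{"fingers":-1,"tx":1.5,"ty":-0.01,"tz":0.01,"roll":0}]'; python3 go.py .6056 .071 .1664
python3 -m crank '[{"fingers":-1,"tx":0.02,"ty":0,"tz":0,"roll":0},{"fingers":-1,"tx":0.04,"ty":0,"tz":0,"roll":0},{"fingers":-1,"tx":0.06,"ty":0,"tz":0,"roll":0},{"fingers":-1,"tx":0.07,"ty":0,"tz":0,"roll":0},{"fingers":-1,"tx":0.08,"ty":0,"tz":0,"roll":0},{"fingers":-1,"tx":0.08,"ty":0,"tz":0,"roll":0},{"fingers":-1,"tx":0.08,"ty":0,"tz":0,"roll":0},{"fingers":-1,"tx":0.08,"ty":0,"tz":0,"roll":0}]'; python3 go.py .6056 .071 .1664
```

```text
time: 24.85
tool_pos: [0.6058, 0.0709, 0.1693]
tool_rot: [3.021, 1.57, -0.12]
contact_force: [-0.0, 0.4, -1.5]
opening: 0.031
t 24.9 pos [0.6058 0.0709 0.1693] t units [ 0.072 -0.003  0.004] roll 0.004 open 0.0310 F [-0.   0.4 -1.5] tilt [ 5.e-04 -1.e-04 -1.e+00] j6 1.56
time: 25.85
tool_pos: [0.6058, 0.0708, 0.1664]
tool_rot: [2.899, 1.57, -0.242]
contact_force: [-0.4, -0.5, 2.7]
opening: 0.0311
t 25.9 pos [0.6058 0.0708 0.1664] t units [ 0.001 -0.004  0.005] roll 0.004 open 0.0311 F [-0.4 -0.5  2.7] tilt [ 7.e-04 -2.e-04 -1.e+00] j6 1.56
```

Contact at exactly the seated height (0.1664). I'll release and check.

```bash
python3 -m crank '[{"fingers":-0.3,"tx":0,"ty":0,"tz":0,"roll":0},{"fingers":-0.1,"tx":0,"ty":0,"tz":0,"roll":0},{"fingers":0.2,"tx":0,"ty":0,"tz":0,"roll":0},{"fingers":0.6,"tx":0,"ty":0,"tz":0,"roll":0},{"fingers":1,"tx":-0.1,"ty":0,"tz":0,"roll":0},{"fingers":1,"tx":-0.5,"ty":0,"tz":0,"roll":0},{"fingers":1,"tx":-1.2,"ty":0,"tz":0,"roll":0},{"fingers":1,"tx":-1.8,"ty":0,"tz":0,"roll":0}]'
python3 - <<'E'
from h import *
for n in("wrist","scene","side"):
    p,d,K=cam(n);save(n+"9",p);P=cloud(d,K);D=np.hypot(P[...,0]-.6056,P[...,1]-.071)
    for lo,hi,r in((.142,.157,.016),(.133,.14,None),(.104,.11,.032),(.06,.08,.0305)):
        q=P[(P[...,2]>lo)&(P[...,2]<hi)&(D<.04)]
        if len(q)>8:
            if r: s=circ(q[:,:2],r);print(n,lo,len(q),s.x.round(4))
            else: print(n,"ledge",len(q),np.percentile(q[:,2],[5,50,95]).round(4))
    q=P[(D<.02)&(P[...,2]<.18)];print("top",np.percentile(q[:,2],[50,97]).round(4))
    if n=="wrist":
        q=P[(D<.012)&(P[...,2]<.18)];print("plane",np.linalg.lstsq(np.c_[q[:,:2]-[.6056,.071],np.ones(len(q))],q[:,2],rcond=None)[0].round(4))
        D=np.hypot(P[...,0]-.448,P[...,1]-.3085);print((D<.03).sum())
E
python3 go.py .448 .3085 .2
```

```text
time: 26.85
tool_pos: [0.606, 0.0709, 0.2405]
tool_rot: [3.088, 1.569, -0.053]
contact_force: [0.4, -0.3, -0.2]
opening: 0.0911
wrist 0.142 331 [0.6043 0.071 ]
wrist ledge 1566 [0.1339 0.1368 0.1381]
wrist 0.104 140 [0.6054 0.0709]
wrist 0.06 16 [0.6045 0.0713]
top [0.1582 0.1601]
plane [ 0.0018 -0.0002  0.1591]
0
scene 0.142 137 [0.6044 0.0709]
scene ledge 203 [0.1333 0.1366 0.1386]
scene 0.104 101 [0.6054 0.0701]
scene 0.06 224 [0.6044 0.0707]
top [0.1514 0.16  ]
side 0.142 125 [0.6066 0.071 ]
side ledge 202 [0.1336 0.1362 0.1385]
side 0.104 101 [0.6059 0.0715]
side 0.06 211 [0.6066 0.0708]
top [0.1513 0.16  ]
t 27.0 pos [0.6064 0.0709 0.2402] t units [ 0.987 -5.943  3.959] roll 0.004 open 0.0919 F [ 0.3 -0.3 -0.6] tilt [ 4.2e-03 -1.0e-04 -1.0e+00] j6 1.56
```

View pics/side9.png

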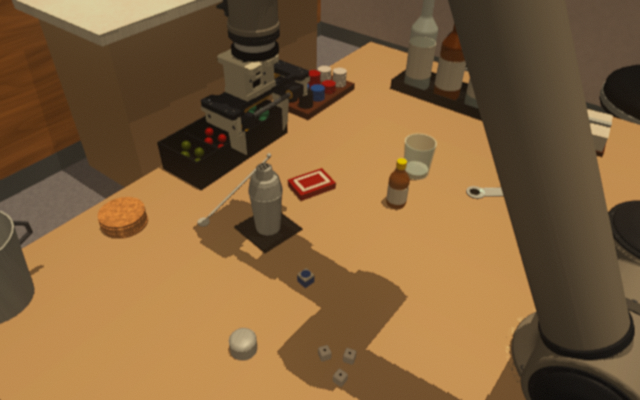

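The side view shows the strainer seated level on the tin at (266,185) and the cap at (243,343). The ledge is at z = 0.137 and the top at 0.159, as expected. Next is the cap.

```bash
python3 -m crank '[{"fingers":1,"tx":0,"ty":-0.8,"tz":0.55,"roll":0},{"fingers":1,"tx":0,"ty":-2,"tz":1.3,"roll":0},{"fingers":1,"tx":0,"ty":-3.2,"tz":2.1,"roll":0},{"fingers":1,"tx":0.3,"ty":-4.4,"tz":2.9,"roll":0},{"fingers":1,"tx":1,"ty":-5.4,"tz":3.6,"roll":0},{"fingers":1,"tx":1.7,"ty":-5.94,"tz":3.95,"roll":0},{"fingers":1,"tx":2,"ty":-5.94,"tz":3.95,"roll":0},{"fingers":1,"tx":2,"ty":-5.94,"tz":3.95,"roll":0}]'
python3 - <<'E'
from h import *
p,d,K=cam("wrist");save("w10",p);P=cloud(d,K)
D=np.hypot(P[...,0]-.448,P[...,1]-.3085)
for lo in(.006,.02,.029):
    q=P[(P[...,2]>lo)&(P[...,2]<.04)&(D<.035)];print(len(q),((q.max(0)+q.min(0))/2).round(4),(q.max(0)-q.min(0)).round(4))
E
python3 go.py .448 .3085 .029
```

```text
time: 28.0
tool_pos: [0.4474, 0.3076, 0.1571]
tool_rot: [0.675, 1.569, -2.467]
contact_force: [-0.2, -0.3, -0.4]
opening: 0.0917
2170 [0.4481 0.3089 0.0201] [0.0447 0.0442 0.028 ]
2070 [0.4479 0.3089 0.0272] [0.0445 0.0442 0.0139]
1654 [0.4482 0.3088 0.0316] [0.0403 0.04   0.0051]
t 28.1 pos [0.4482 0.3076 0.1581] t units [ 3.227 -0.025  0.005] roll -0.002 open 0.0918 F [-0.2  0.1  0.1] tilt [-1.e-04 -5.e-04 -1.e+00] j6 2.03
```

```bash
python3 -m crank '[{"fingers":1,"tx":0.6,"ty":-0.03,"tz":0,"roll":0},{"fingers":1,"tx":1.3,"ty":-0.03,"tz":0,"roll":0},{"fingers":1,"tx":2,"ty":-0.03,"tz":0,"roll":0},{"fingers":1,"tx":2.6,"ty":-0.03,"tz":0,"roll":0},{"fingers":1,"tx":3,"ty":-0.03,"tz":0,"roll":0},{"fingers":0.7,"tx":3.2,"ty":-0.03,"tz":0,"roll":0},{"fingers":0.4,"tx":3.2,"ty":-0.03,"tz":0,"roll":0},{"fingers":0.15,"tx":3.2,"ty":-0.03,"tz":0,"roll":0}]'
python3 -m crank '[{"fingers":0.05,"tx":0,"ty":0,"tz":0,"roll":0},{"fingers":0,"tx":0,"ty":0,"tz":0,"roll":0},{"fingers":-0.1,"tx":0,"ty":0,"tz":0,"roll":0},{"fingers":-1,"tx":0,"ty":0,"tz":0,"roll":0},{"fingers":-1,"tx":0,"ty":0,"tz":0,"roll":0},{"fingers":-1,"tx":0,"ty":0,"tz":0,"roll":0},{"fingers":-1,"tx":0,"ty":0,"tz":0,"roll":0},{"fingers":-1,"tx":0,"ty":0,"tz":0,"roll":0}]' 30; python3 go.py .448 .3085 .22
```

```text
time: 29.05
tool_pos: [0.4481, 0.3098, 0.0309]
tool_rot: [-2.747, 1.569, 0.395]
contact_force: [0.4, 0.6, 0.2]
opening: 0.0664
time: 30.05
tool_pos: [0.4476, 0.3096, 0.0304]
tool_rot: [-2.886, 1.57, 0.256]
contact_force: [-0.5, -0.4, 5.7]
opening: 0.046
t 30.1 pos [0.4476 0.3096 0.0304] t units [-4.74   0.028 -0.012] roll 0.004 open 0.0460 F [-0.5 -0.4  5.7] tilt [ 5.e-04  1.e-04 -1.e+00] j6 2.03
```

```bash
python3 -m crank '[{"fingers":-1,"tx":-0.1,"ty":0,"tz":0,"roll":0},{"fingers":-1,"tx":-0.5,"ty":0,"tz":0,"roll":0},{"fingers":-1,"tx":-1.3,"ty":0,"tz":0,"roll":0},{"fingers":-1,"tx":-2.2,"ty":0,"tz":0,"roll":0},{"fingers":-1,"tx":-3.1,"ty":0,"tz":0,"roll":0},{"fingers":-1,"tx":-3.9,"ty":0,"tz":0,"roll":0},{"fingers":-1,"tx":-4.5,"ty":0,"tz":0,"roll":0},{"fingers":-1,"tx":-4.7,"ty":0,"tz":0,"roll":0}]'
python3 go.py .6055 .071 .22
```

```text
time: 31.05
tool_pos: [0.4479, 0.3098, 0.2203]
tool_rot: [-2.698, 1.567, 0.445]
contact_force: [-0.6, -0.4, -0.3]
opening: 0.0456
t 31.1 pos [0.4479 0.3098 0.2203] t units [ 0.01   5.973 -3.936] roll 0.004 open 0.0456 F [-0.6 -0.4 -0.3] tilt [ 0.003   0.0015 -1.    ] j6 2.03
```

```bash
python3 -m crank '[{"fingers":-1,"tx":0,"ty":0.4,"tz":-0.27,"roll":0},{"fingers":-1,"tx":0,"ty":1.4,"tz":-0.95,"roll":0},{"fingers":-1,"tx":0,"ty":2.5,"tz":-1.65,"roll":0},{"fingers":-1,"tx":0,"ty":3.6,"tz":-2.35,"roll":0},{"fingers":-1,"tx":0,"ty":4.7,"tz":-3.1,"roll":0},{"fingers":-1,"tx":0,"ty":5.5,"tz":-3.6,"roll":0},{"fingers":-1,"tx":0,"ty":5.97,"tz":-3.94,"roll":0},{"fingers":-1,"tx":0,"ty":5.97,"tz":-3.94,"roll":0}]'
python3 -m crank '[{"fingers":-1,"tx":0,"ty":0,"tz":0,"roll":0},{"fingers":-1,"tx":0,"ty":0,"tz":0,"roll":0},{"fingers":-1,"tx":0,"ty":0,"tz":0,"roll":0},{"fingers":-1,"tx":0,"ty":0,"tz":0,"roll":0},{"fingers":-1,"tx":0,"ty":0,"tz":0,"roll":0},{"fingers":-1,"tx":0,"ty":0,"tz":0,"roll":0},{"fingers":-1,"tx":0,"ty":0,"tz":0,"roll":0},{"fingers":-1,"tx":0,"ty":0,"tz":0,"roll":0}]'
python3 - <<'E'
from h import *
for n in("scene","side"):
    p,d,K=cam(n);P=cloud(d,K)
    if n=="scene":cv2.imwrite("pics/s11.png",cv2.resize(cv2.cvtColor(p,4)[50:270,280:480],None,fx=2.5,fy=2.5))
    D=np.hypot(P[...,0]-.6055,P[...,1]-.071)
    for lo,hi,r in((.191,.2,.0225),(.143,.157,.016),(.104,.11,.032)):
        q=P[(P[...,2]>lo)&(P[...,2]<hi)&(D<.04)]
        if len(q)>8: s=circ(q[:,:2],r);print(n,lo,len(q),s.x.round(4),"rms %.4f"%np.sqrt((s.fun**2).mean()))
    print(np.nanmin(P[...,2][(D<.03)&(P[...,2]>.165)]))
E
python3 go.py .6055 .071 .1674
```

```text
time: 32.05
tool_pos: [0.6055, 0.0692, 0.2169]
tool_rot: [0.045, 1.569, -3.098]
contact_force: [-0.4, 0.1, -0.4]
opening: 0.0456
time: 33.05
tool_pos: [0.6052, 0.0708, 0.2181]
tool_rot: [1.355, 1.571, -1.786]
contact_force: [-0.7, 0.6, -1.1]
opening: 0.0459
scene 0.191 133 [0.6056 0.0706] rms 0.0031
scene 0.143 123 [0.6043 0.0708] rms 0.0011
scene 0.104 105 [0.6054 0.0703] rms 0.0009
0.18660764588478024
side 0.191 96 [0.6063 0.0698] rms 0.0037
side 0.143 125 [0.6066 0.0707] rms 0.0019
side 0.104 100 [0.6059 0.0717] rms 0.0012
0.1856583016713309
t 33.1 pos [0.6052 0.0708 0.2181] t units [ 1.267 -0.005 -0.007] roll 0.003 open 0.0458 F [-0.1 -0.3 -1.3] tilt [-0.e+00 -1.e-04 -1.e+00] j6 1.56
```

View pics/s11.png

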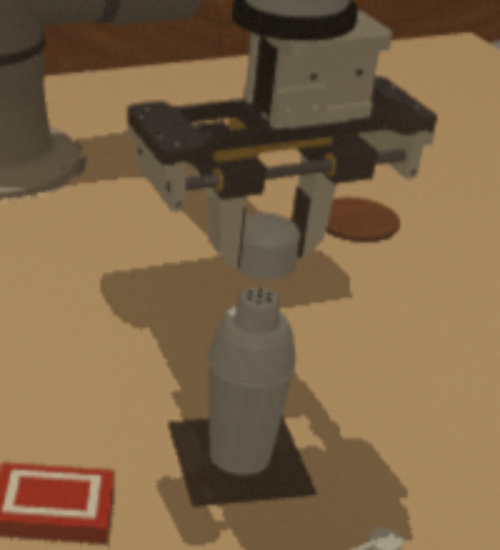

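The crop shows the cap held level above the strainer's neck and aligned within about 1 mm. I'll lower it.

```bash
python3 -m crank '[{"fingers":-1,"tx":0.15,"ty":0,"tz":0,"roll":0},{"fingers":-1,"tx":0.35,"ty":0,"tz":0,"roll":0},{"fingers":-1,"tx":0.55,"ty":0,"tz":0,"roll":0},{"fingers":-1,"tx":0.75,"ty":0,"tz":0,"roll":0},{"fingers":-1,"tx":0.9,"ty":0,"tz":0,"roll":0},{"fingers":-1,"tx":1.05,"ty":0,"tz":0,"roll":0},{"fingers":-1,"tx":1.15,"ty":0,"tz":0,"roll":0},{"fingers":-1,"tx":1.2,"ty":0,"tz":0,"roll":0}]'; python3 go.py .6055 .071 .1674
python3 -m crank '[{"fingers":-1,"tx":0.02,"ty":0,"tz":0,"roll":0},{"fingers":-1,"tx":0.04,"ty":0,"tz":0,"roll":0},{"fingers":-1,"tx":0.06,"ty":0,"tz":0,"roll":0},{"fingers":-1,"tx":0.07,"ty":0,"tz":0,"roll":0},{"fingers":-1,"tx":0.08,"ty":0,"tz":0,"roll":0},{"fingers":-1,"tx":0.08,"ty":0,"tz":0,"roll":0},{"fingers":-1,"tx":0.08,"ty":0,"tz":0,"roll":0},{"fingers":-1,"tx":0.08,"ty":0,"tz":0,"roll":0}]'; python3 go.py .6055 .071 .1674
```

```text
time: 34.15
tool_pos: [0.6052, 0.0709, 0.1699]
tool_rot: [0.616, 1.571, -2.525]
contact_force: [1.4, 0.3, -1.1]
opening: 0.0458
t 34.1 pos [0.6052 0.0709 0.1699] t units [ 0.062 -0.003 -0.007] roll 0.004 open 0.0458 F [ 1.4  0.3 -1.1] tilt [-1.e-04 -1.e-04 -1.e+00] j6 1.56
time: 35.15
tool_pos: [0.6055, 0.0709, 0.1676]
tool_rot: [3.039, 1.57, -0.102]
contact_force: [-1.5, 0.4, 5.2]
opening: 0.0462
t 35.1 pos [0.6055 0.0709 0.1676] t units [ 0.005 -0.004 -0.001] roll 0.004 open 0.0462 F [-1.5  0.4  5.2] tilt [ 1.2e-03 -1.0e-04 -1.0e+00] j6 1.56
```

Contact at the expected height. I'll release and retreat.

```bash
python3 -m crank '[{"fingers":0.05,"tx":0,"ty":0,"tz":0,"roll":0},{"fingers":0.2,"tx":0,"ty":0,"tz":0,"roll":0},{"fingers":0.5,"tx":0,"ty":0,"tz":0,"roll":0},{"fingers":1,"tx":0,"ty":0,"tz":0,"roll":0},{"fingers":1,"tx":0,"ty":0,"tz":0,"roll":0},{"fingers":1,"tx":-0.4,"ty":0,"tz":0,"roll":0},{"fingers":1,"tx":-1.2,"ty":0,"tz":0,"roll":0},{"fingers":1,"tx":-2,"ty":0,"tz":0,"roll":0}]'
python3 -m crank '[{"fingers":1,"tx":-0.2,"ty":0,"tz":0.5,"roll":0},{"fingers":1,"tx":-0.2,"ty":0,"tz":1.2,"roll":0},{"fingers":1,"tx":-0.2,"ty":0,"tz":1.9,"roll":0},{"fingers":1,"tx":-0.2,"ty":0,"tz":2,"roll":0},{"fingers":1,"tx":-0.2,"ty":0,"tz":2,"roll":0},{"fingers":1,"tx":-0.2,"ty":0,"tz":2,"roll":0},{"fingers":1,"tx":-0.2,"ty":0,"tz":2,"roll":0},{"fingers":1,"tx":-0.2,"ty":0,"tz":2,"roll":0}]'
python3 - <<'E'
from h import *
ims=[]
for n in("scene","side"):
    p,d,K=cam(n);P=cloud(d,K)
    D=np.hypot(P[...,0]-.6055,P[...,1]-.071)
    for lo,hi,r in((.141,.158,.0225),(.104,.11,.032),(.06,.08,.0305)):
        q=P[(P[...,2]>lo)&(P[...,2]<hi)&(D<.04)]
        if len(q)>8: s=circ(q[:,:2],r);print(n,lo,len(q),s.x.round(4),"rms %.4f"%np.sqrt((s.fun**2).mean()))
    q=P[(D<.012)&(P[...,2]>.15)&(P[...,2]<.19)];print("top",np.percentile(q[:,2],[5,50,95]).round(4),np.linalg.lstsq(np.c_[q[:,:2]-[.6055,.071],np.ones(len(q))],q[:,2],rcond=None)[0].round(3))
    z=np.load(n+"0.npz")
    for o,(a,b,c,e) in (dict(chalk=(366,174,386,194),cards=(275,235,328,267)) if n=="scene" else dict(chalk=(294,264,318,290),cards=(284,164,340,202),bit=(384,155,414,212),tum=(398,132,440,182))).items():
        print(n,o,"mean px change",np.abs(z["p"][b:e,a:c].astype(int)-p[b:e,a:c]).mean().round(1))
    a,b={"scene":(220,90),"side":(170,110)}[n];ims.append(p[b:b+200,a:a+200])
cv2.imwrite("pics/fin.png",cv2.resize(cv2.cvtColor(np.hstack(ims),4),None,fx=2,fy=2))
E
```

```text
time: 36.15
tool_pos: [0.6053, 0.0709, 0.249]
tool_rot: [3.053, 1.57, -0.088]
contact_force: [0.3, 0.1, 0.3]
opening: 0.0914
time: 37.15
tool_pos: [0.5255, 0.0708, 0.2547]
tool_rot: [0.287, 1.57, -2.854]
contact_force: [-0.1, -0.2, 0.7]
opening: 0.0919
scene 0.141 187 [0.605  0.0701] rms 0.0009
scene 0.104 95 [0.6054 0.0703] rms 0.0010
scene 0.06 234 [0.6043 0.0707] rms 0.0010
top [0.1681 0.1691 0.17  ] [-0.021  0.006  0.169]
scene chalk mean px change 35.6
scene cards mean px change 1.6
side 0.141 180 [0.6071 0.0707] rms 0.0011
side 0.104 105 [0.606  0.0718] rms 0.0013
side 0.06 219 [0.6066 0.0708] rms 0.0011
top [0.1671 0.1687 0.17  ] [ 0.027 -0.003  0.169]
side chalk mean px change 54.5
side cards mean px change 9.8
side bit mean px change 7.7
side tum mean px change 9.5
```

View pics/fin.png

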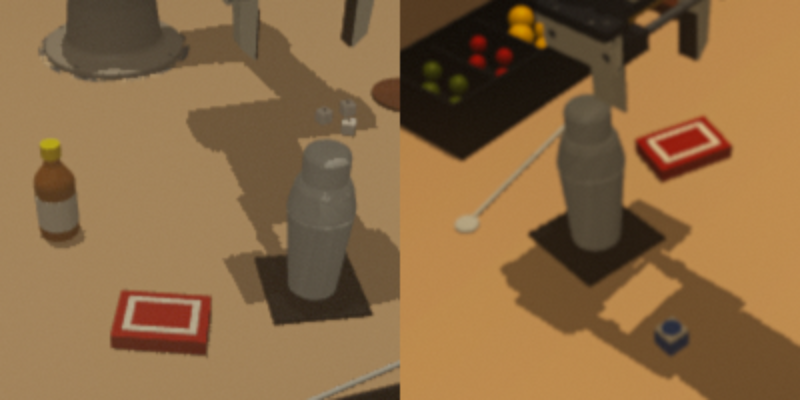

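The final view shows the shaker assembled in the middle of the mat. The chalk is still at side pixel (306,278), as at the start. Its pixel change is explained by shadow in the side view and by the shaker hiding it in the scene view. The cap top is at 0.169, as expected.

```bash
python3 -c "
from h import *
print(hand_in(), observe()['time'])"
```

```text
the job is handed in; nothing more can be done
the job is handed in; nothing more can be done
```

The shaker is packed on the mat and handed in after about 37 s of robot time. I placed the tin, then the jigger, the strainer and the cap, letting go of each before taking the next.

- **Fit:** In the last check the tin, strainer and cap shared one axis to within about 1–2 mm, at about (0.6055, 0.071). I measured the mat centre as (0.605, 0.071). The cap's top was level at z = 0.169, the height expected when the strainer and cap are fully down. Before the strainer went on, the jigger's lip was at 0.126, also as expected.
- **Forces:** The readings I took stayed below about 6 N. The gripper was open and clear of everything when I handed in.
- **Other objects:** The cards, bitters bottle and tumbler showed only small pixel changes. I compared the bottle and tumbler in the side view only.
- **Check that disagreed:** The chalk's area changed a lot in both views. The robot's shadow lay near it in the side view, and the shaker hid it in the scene view. In the side view the chalk was still at pixel (306,278), where it started.

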